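Set the shaft's flat to the setscrew and tighten the pulley hub

ROBOT

A 6-joint arm with a two-finger parallel gripper is mounted at the origin on the work surface; the furniture and walls round the work are solid. World frame = base frame: x ahead of the robot, y to its left, z up, the work surface at z = 0. Lengths are in m, angles in rad, forces in N, time in s.
With the tool pointing down it reaches from about 0.25 to 0.8 m from the base axis. Payload 8.5 kg.
Tool frame: the origin (TCP) lies midway between the tips of the shut fingers; the grasp point (between the pads) lies 19 mm behind it; z points along the fingers, y is the line along which they close (so a half turn about z gives the same grasp; the last joint's range is limited). The gripper opens to 85 mm and grips with 20 to 120 N. Pads are 22 mm wide; open, the fingers measure 114 mm over their backs; the gripper's body (76 mm by 85 mm) begins 54 mm behind the grasp point. The pads swing forward as they close: fully open they stand 13 mm farther back than shut.
Start: joints at [-1.288, 0.238, -0.013, 1.319, 0, 1.571], TCP at [0.146, -0.504, 0.231] pointing down, gripper open.
Joint ranges: [-2.66, 2.66], [-1.03, 1.9], [-1.14, 1.46], [-1.82, 2.27], [-1.45, 1.34], [-3.14, 3.14]. Speed limits (rad/s): [2.22, 2.22, 2.79, 3.14, 3.14, 3.14].

INTERFACE

Orientations are given as a rotation vector (axis times angle).
In Python, from bench import robot, viewer, workorder gives the robot as it stands. The module is installed in compiled form; this text tells all that it offers.
- The arm moves only by the tool move_arm, never from a script. Its argument "plan" is text: rows parted by semicolons, each of 7 numbers parted by spaces: the turn, a rotation vector about the tool's x, y, z in rad, then the shift along the tool's x, y, z in cm, then the closure, from 0 (fully open) to 1 (shut). In form: wx wy wz tx ty tz jaw; .... A call has 1 to 5 rows; each row is the pose to reach, as a shift and turn from the pose commanded when the call began, along the tool's axes at that moment; what a row does not reach only later rows make up. A row lasts 1/8 s, in which the tool goes at most 62.5 mm and 10.7 degrees, less where a joint would pass 70% of its speed; a pose out of reach is approached as far as the arm can. A call with a gripper value outside its range is refused whole. The fingers move at their own pace and stop on an object; the grip force is fixed at half the most. Time passes only in rows, so rows that repeat a pose let the fingers close. It gives the time, the measured TCP pose, the force, the opening and the grip force at its end, in the units of the state.
- robot.get_obs(): the state, without advancing time (a new reading comes with each control period).
- viewer.camera(name): name is "scene" or "side" or "wrist"; returns (picture, depth): 400x640x3 uint8, red, green, blue; 400x640 float32, m along the optical axis (not along the pixel's ray), 0 where there is no reading.
- viewer.calibration(name): a dict with "K" (3x3 intrinsics, pixels), "rvec" (rotation vector, rad) and "tvec" (3), from world to camera coordinates, as OpenCV has them; the wrist camera has in their place "mount" (4x4, takes a point from camera to tool coordinates, whose origin is the TCP and whose axes are the flange's). Camera axes: x right, y down, z forward; pixel columns grow to the right and rows downward; lengths in m; the calibration is good to about 2 mm. A picture is of the moment at which its call begins: read the wrist's pose just before it. calibration takes no time and is no camera call.
- workorder.close_job(): hands the job in; it is judged then, once.
The state is a dict: "t": time; "joints": joint angles; "dq": joint speeds; "tau": joint torques, N m; "position": TCP position; "ee_rot": TCP orientation; "ft_force": force on the tool from outside, world axes, zero at the start; "torque": the same for the moment, N m; "finger_gap": opening from 0.0 (shut) to 1.0 (fully open); "finger_force": force on a finger pad.
Only numpy, scipy, OpenCV 4.12 (cv2) and the standard library are available. Lean on these libraries where they do the work, as an engineer would, in place of code of your own. Each camera call takes 0.05 s, during which the arm holds its last target. There are 200 camera calls.

TASK

The pulley on the green bench stand is loose on its shaft. Turn the shaft by its crank until the blue flat on it squarely faces the setscrew in the pulley hub (the crank arm then points the same way as the T-handled hex key standing in that screw), and only then turn the hex key clockwise, as seen from its handle, until it comes to its stop. Leave the shaft with its flat facing the setscrew, let go of everything, and leave the other things on the bench where they are.

Things in the scene. Friction and masses are not known exactly. Their poses are not given: they have to be found in the camera images.
- pulley_stand: Green bench stand fixed to the table: base 110 (x) x 145 (y, -55 to +90) x 12 mm, two pillow blocks and between them an aluminium pulley (100 mm across, y = 24 to 46) with a hub 50 mm across (y = -24 to 24); these cannot turn. Origin on the table under the hub's middle; z up, y along the horizontal shaft towards the crank, -x roughly towards the robot.
- screw_axis (a point): Where the setscrew's axis meets the shaft's axis, 120 mm above the stand's origin. Its z axis points out along the setscrew and key: up and towards the stand's -x, leaning 30 degrees from vertical, (-0.5, 0, 0.866) in the stand's frame. Its y axis lies along the shaft towards the crank.
- shaft (a joint): Turn (rad) of the steel shaft, 30 mm thick with a blue flat along it; bare end opposite the crank. 0: flat squarely faces the setscrew. The arm is on the flat's side, so at 0 it is parallel to the key; positive: arm turned over the top towards the stand's +x. Range -0.9 to 2.3, no stop at 0, starts at 0.7 to 1.9. Friction about 0.2 N m holds it where left; the setscrew does not.
- crank_grip (a point): Middle of the black crank handle, 19 mm thick, 60 mm long, parallel to the shaft, at y = 130 mm in the stand's frame, circling the shaft axis at 50 mm radius. It is a sleeve that spins freely on its pin: pinch it from above across its thickness and lead it round the arc. Crank arm at y = 89 to 99 mm. This frame turns with the shaft: y along it, z out along the arm.
- hex_key (a joint): Turn (rad) of hex key and setscrew together; grows as the screw is tightened (clockwise seen from the key's handle end), from 0 to a hard stop at 1.4, fully tight. Starts at 0 to 0.3; friction about 0.12 N m. The key stands in the screw and cannot be pulled out. At 0.75 the crossbar is parallel to the shaft.
- key_grip (a point): Middle of the key's red crossbar (96 mm long, 18 mm thick, 20 mm high along the key), on the key's axis 130 mm from the shaft axis, so about 233 mm above the table; steel shank 10 mm thick below it. This frame turns with the key: z along the key outwards from the screw, leaning 30 degrees from vertical; y along the crossbar.
- glue_bottle: Yellow glue bottle with orange cap, 46x70x168 mm, standing; bystander. Origin: centre of underside.
- tape_measure: Yellow and black tape measure, 38x91x69 mm; bystander. Origin: centre of underside.
- bench_pliers: Red-handled pliers, 64x186x13 mm, lying flat; bystander. Origin: centre of underside.
- pine_block: Pine block, 45x110x45 mm; bystander. Origin: centre of underside.
- screwdriver: Screwdriver with red handle, 30x198x29 mm, lying; bystander. Origin: centre of underside.

How it is judged:
On the way, in this order (a step that is already met when the one before it is completed fails the run):
1. the shaft stands with its flat facing the setscrew (within 0.12 rad), the hex key not yet turned past 0.6 rad (value of joint shaft between -0.12 and 0.12 rad and value of joint hex_key below 0.6 rad and velocity of joint shaft between -0.1 and 0.1 rad/s), for 0.3 s.
2. the hex key is tightened to its stop (past 1.28 rad) with the flat still facing the setscrew (value of joint shaft between -0.12 and 0.12 rad and value of joint hex_key above 1.28 rad), for 0.2 s.
At the end, for the whole second after the job is handed in: The shaft's flat faces the setscrew within 0.12 rad (7 degrees), the hex key is turned to its stop (within 0.12 rad of it), and the five loose bystanders are within 30 mm of where they stood (all of step 2 and distance of each of glue_bottle, tape_measure, bench_pliers, pine_block, screwdriver from where it was at the start of the episode below 0.03 m); the robot touches nothing.
It fails at once if the setscrew is tightened (key past 0.6 rad) while the flat is more than 0.2 rad off it (value of joint hex_key above 0.6 rad and not (value of joint shaft between -0.2 and 0.2 rad)).
It fails at once if one of the loose bystanders is moved by more than 40 mm (distance of any of glue_bottle, tape_measure, bench_pliers, pine_block, screwdriver from where it was at the start of the episode above 0.04 m).
It also fails if it takes over 48 s, if anything falls off the work surface, if the arm or the gripper's body presses on something with over 40 N, if the wrist force passes 120 N, or if a joint passes its speed limit or range.

## Working session

There is one attempt and no reset: what is moved stays moved. The work goes in short steps, Python scripts to look and compute and a tool call to move; the robot and the scene stay as the last step left them, time stands still between calls to the robot, and variables do not carry over. Pictures are saved under pics/ and viewed, at most 10 in all, crops included, and the job is handed in when it is done.

Besides the shell and the picture viewer there is one more tool, called after "Request:" by a JSON object that holds its "fn" and its "kwargs", one argument or row to a line. move_arm: Moves the arm, as the interface text tells. Its arguments: {"type":"object","properties":{"plan":{"type":"string"}},"required":["plan"]}

```bash
mkdir -p pics; python3 - <<'E'
from bench import robot, viewer
import cv2,numpy as np
for n in ("scene","side"):
    p,d=viewer.camera(n); cv2.imwrite(f"pics/{n}0.png",p[:,:,::-1]); np.save(f"{n}0.npy",d); np.save(f"{n}0p.npy",p)
    c=viewer.calibration(n); R=cv2.Rodrigues(np.array(c["rvec"]))[0]; print(n,c["K"],-R.T@np.array(c["tvec"]).ravel(),R[2])
print(viewer.calibration("wrist"));print(robot.get_obs())
E
```

```text
scene [[380.20991333   0.         312.70171838]
 [  0.         380.20991333 199.69284463]
 [  0.           0.           1.        ]] [0.03801062 0.80881237 0.78465333] [ 0.43375583 -0.6403722  -0.63386065]
side [[379.81568306   0.         321.37375859]
 [  0.         379.81568306 200.89826934]
 [  0.           0.           1.        ]] [ 0.54827933 -0.7445917   0.95372799] [-0.03206559  0.74818861 -0.6627108 ]
{'K': array([[347.36248658,   0.        , 319.35062858],
       [  0.        , 347.36248658, 202.73680133],
       [  0.        ,   0.        ,   1.        ]]), 'mount': array([[-1.56005871e-04, -9.65906178e-01, -2.58892317e-01,
         6.60944595e-02],
       [ 9.99999568e-01, -3.88023979e-04,  8.45096359e-04,
         4.46559972e-04],
       [-9.16740221e-04, -2.58892073e-01,  9.65905820e-01,
        -1.43071569e-01],
       [ 0.00000000e+00,  0.00000000e+00,  0.00000000e+00,
         1.00000000e+00]])}
{'t': 0.1, 'joints': array([-1.28796726e+00,  2.38724951e-01, -1.41728841e-02,  1.31919544e+00,
        2.06862420e-05,  1.57079519e+00]), 'dq': array([-0.00011511, -0.00269875,  0.0013264 , -0.00107759,  0.00168317,
       -0.00332051]), 'tau': array([-2.83827612e-04, -5.39723468e+01,  3.46995592e+01,  1.34805014e-02,
       -2.16671259e-05, -4.18337066e-06]), 'position': array([ 0.14641541, -0.50378118,  0.23073858]), 'ee_rot': array([-3.10895775e+00, -4.42607967e-01,  2.54860266e-04]), 'ft_force': array([ 0.09238772,  0.89617898, -0.94187996]), 'torque': array([ 0.0558214 , -0.04060947, -0.00491024]), 'finger_force': 0.0, 'finger_gap': 1.0001903120024416}
```

View pics/scene0.png

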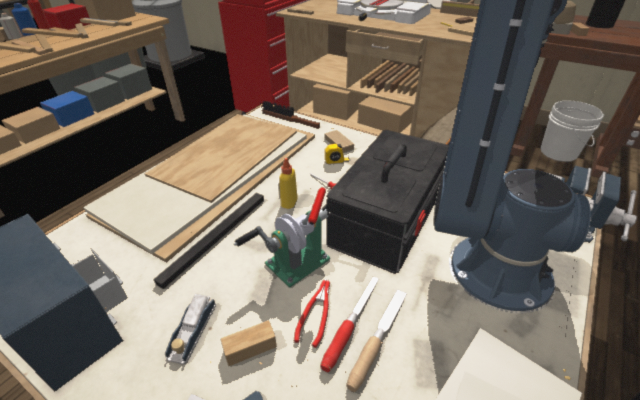

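View pics/side0.png

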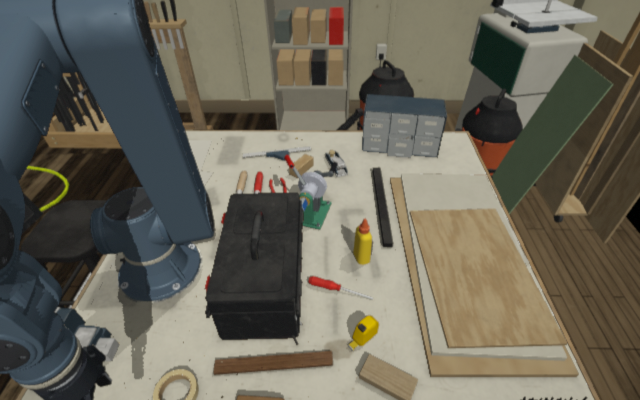

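The scene view shows the green stand at about (297,262), the red crossbar at (318,205), and the black crank handle at (247,237). The toolbox stands next to the stand on its robot and -y side. In the side view the stand is at (315,205). Next I measure these points from depth.

```bash
cat > h.py <<'E'
import cv2,numpy as np
from bench import robot, viewer
from scipy.spatial.transform import Rotation as Ro
def cloud(n,d,obs=None):
    c=viewer.calibration(n);K=np.array(c["K"]);v,u=np.mgrid[:400,:640]
    P=np.stack([(u-K[0,2])/K[0,0]*d,(v-K[1,2])/K[1,1]*d,d],-1)
    if n=="wrist":
        M=np.array(c["mount"]);P=P@M[:3,:3].T+M[:3,3]
        return P@Ro.from_rotvec(obs["ee_rot"]).as_matrix().T+obs["position"]
    R=cv2.Rodrigues(np.array(c["rvec"]))[0]
    return (P-np.array(c["tvec"]).ravel())@R
def mask(p,lo,hi): return cv2.inRange(cv2.cvtColor(p,cv2.COLOR_RGB2HSV),lo,hi)>0
E
python3 - <<'E'
from h import *
for n in("scene","side"):
    p=np.load(n+"0p.npy");d=np.load(n+"0.npy");P=cloud(n,d)
    box=np.zeros((400,640),bool)
    if n=="scene": box[180:290,225:335]=1
    else: box[150:235,280:335]=1
    box&=d>0
    g=mask(p,(55,80,20),(95,255,255))&box
    Q=P[g];print(n,"green",len(Q),Q.min(0),Q.max(0))
    b=Q[(Q[:,2]<.02)&(Q[:,2]>.004)];
    if len(b)>10:print("base rect",cv2.minAreaRect((b[:,:2]*1000).astype(np.float32)),len(b))
    r=(mask(p,(0,150,60),(8,255,255))|mask(p,(172,150,60),(180,255,255)))&box
    Q=P[r];Q=Q[Q[:,2]>.18];
    if len(Q)>5:
        m=np.median(Q,0);Q=Q[np.linalg.norm(Q-m,axis=1)<.07];U=np.linalg.svd(Q-Q.mean(0))[2][0];s=(Q-Q.mean(0))@U;print("red",len(Q),Q.mean(0),U,s.min(),s.max(),Q.mean(0)+U*(s.min()+s.max())/2)
    k=mask(p,(0,0,0),(180,255,50))&box
    if n=="scene":
        k[:,275:]=0;k[:,:]&=True
        Q=P[k];Q=Q[Q[:,2]>.08];m=np.median(Q,0);Q=Q[np.linalg.norm(Q-m,axis=1)<.05];U=np.linalg.svd(Q-Q.mean(0))[2][0];s=(Q-Q.mean(0))@U;print("handle",len(Q),Q.mean(0),U,s.min(),s.max())
    # tall things: toolbox
q=P
p=np.load("scene0p.npy");d=np.load("scene0.npy")
im=cv2.resize(p[170:300,220:350],None,fx=4.5,fy=4.5,interpolation=cv2.INTER_CUBIC);cv2.imwrite("pics/c1.png",im[:,:,::-1])
Ps=cloud("scene",d);
for uv in((332,190),(400,262),(385,155),(445,150),(328,250),(288,190)):print(uv,Ps[uv[1],uv[0]])
E
```

```text
scene green 1459 [0.39676357 0.20417324 0.00248964] [0.52927176 0.34343523 0.14442051]
base rect ((463.37652587890625, 264.11578369140625), (139.34446716308594, 107.81881713867188), 75.2896957397461) 789
red 240 [0.3942086  0.26865069 0.23666317] [-0.26465402  0.91184654 -0.31383777] -0.051127154142681 0.041674036152259855 [0.3954595  0.26434079 0.23814655]
handle 95 [0.53615917 0.36114164 0.13857304] [0.29401686 0.95521972 0.03330732] -0.03286967638207793 0.025185289531963136
side green 499 [0.43699349 0.18068937 0.00134189] [0.53516732 0.30601383 0.14915738]
base rect ((487.803466796875, 249.54293823242188), (133.55801391601562, 63.760597229003906), 74.33934020996094) 247
red 54 [0.40302597 0.24603686 0.24588156] [ 0.31645354 -0.92357442  0.21648889] -0.05455312644603325 0.0334177696306661 [0.39968179 0.2557969  0.24359377]
(332, 190) [0.43063643 0.13920558 0.18061599]
(400, 262) [0.22155153 0.14286495 0.03310148]
(385, 155) [ 0.38265886 -0.0777172   0.18476056]
(445, 150) [ 0.24685248 -0.20079967  0.18033909]
(328, 250) [ 0.41734479  0.17856216 -0.00103542]
(288, 190) [0.61718086 0.0875004  0.0699    ]
```

View pics/c1.png

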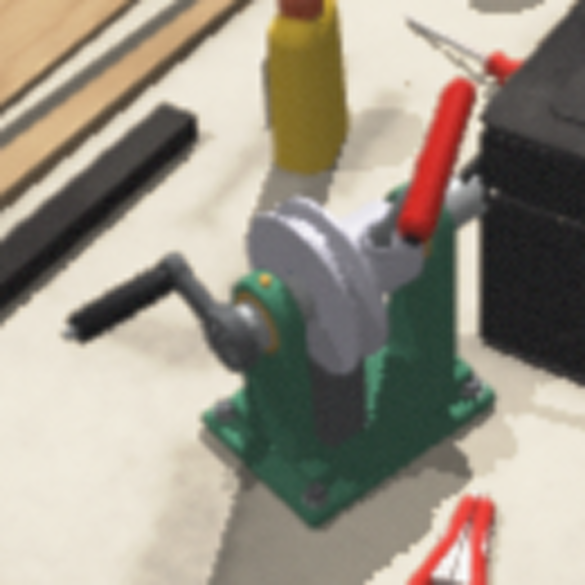

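The crop shows the crank arm leaning to +x with the handle end at about (70,330). The crossbar runs from (465,90) to (412,225). The points agree with the given sizes:

| Quantity | Value |
|---|---|
| Stand origin | about (0.459, 0.247) |
| Stand yaw | about -15.7° |
| Crossbar middle, predicted | (0.396, 0.265) |
| Crossbar middle, measured | (0.3955, 0.264) |
| Handle radius | about 50 mm |
| Shaft angle | about 1.8 rad |
| Key angle | about 0.12 rad |

I'll now write a helper that gives the move to a goal pose.

```bash
cat >> h.py <<'E'
O=np.array([.4587,.247,0]);YAW=np.deg2rad(-15.7)
def S(): return Ro.from_euler('z',YAW).as_matrix()
def w(p): return O+S()@np.array(p)            # stand -> world
def st(P): return (P-O)@S()
def grip_R(ydir,zdir):
    z=S()@np.array(zdir,float);y=S()@np.array(ydir,float);z/=np.linalg.norm(z);y-=z*(y@z);y/=np.linalg.norm(y)
    return np.stack([np.cross(y,z),y,z],1)
def delta(R,tcp,obs=None):
    o=obs or robot.get_obs();R0=Ro.from_rotvec(o["ee_rot"]).as_matrix()
    rv=Ro.from_matrix(R0.T@R).as_rotvec();t=R0.T@(np.array(tcp)-o["position"])*100
    print("rot",rv.round(3),"cm",t.round(2),"ang",np.degrees(np.linalg.norm(rv)).round(1))
    return rv,t
E
python3 - <<'E'
from h import *
R=grip_R((1,0,0),(0,0,-1))
delta(R,[.30,-.15,.36]); delta(R,w((47,135,0))*0+w((.048,.133,.28)));print(w((.048,.133,.28)))
E
```

```text
rot [-1.000e-03 -1.000e-03 -1.014e+00] cm [ 24.62 -29.7  -12.89] ang 58.1
rot [-1.000e-03 -1.000e-03 -1.014e+00] cm [ 62.04 -72.14  -4.83] ang 58.1
[0.54089906 0.36204918 0.28      ]
```

Request:
{"fn": "move_arm", "kwargs": {
  "plan": "0 0 0 0 0 -6 0; 0 0 0 0 0 -12 0; 0 0 0 0 0 -15 0"
}}

```text
t: 0.48
position: [0.1466, -0.5044, 0.3842]
ee_rot: [3.107, 0.442, 0.001]
ft_force: [0.8, -0.5, -0.2]
finger_gap: 1.002
finger_force: 0.0
```

Request:
{"fn": "move_arm", "kwargs": {
  "plan": "0 0 -0.18 4 -4.5 0 0; 0 0 -0.36 8 -9 0 0; 0 0 -0.54 12 -14 0 0; 0 0 -0.72 16 -18.5 0 0; 0 0 -0.9 20 -23 0 0"
}}

```text
t: 1.1
position: [0.2745, -0.2256, 0.3812]
ee_rot: [2.603, 1.758, 0.0]
ft_force: [1.3, -0.7, 1.7]
finger_gap: 0.998
finger_force: 0.0
```

```bash
python3 - <<'E'
from h import *
R=grip_R((1,0,0),(0,0,-1))
print(robot.get_obs()["position"]);delta(R,w((.048,.133,.30)))
E
```

```text
[ 0.2745416  -0.22559446  0.38118626]
rot [ 0.    -0.    -0.109] cm [64.46  2.76  8.13] ang 6.2
```

Request:
{"fn": "move_arm", "kwargs": {
  "plan": "0 0 -0.11 6 0.2 0 0; 0 0 -0.11 12 0.5 0 0; 0 0 -0.11 18 0.8 0 0; 0 0 -0.11 24 1 0 0; 0 0 -0.11 30 1.3 0 0"
}}

```text
t: 1.72
position: [0.4002, 0.0475, 0.3813]
ee_rot: [2.507, 1.893, 0.0]
ft_force: [1.3, -0.5, -0.1]
finger_gap: 0.999
finger_force: 0.0
```

```bash
python3 - <<'E'
from h import *
R=grip_R((1,0,0),(0,0,-1))
print(robot.get_obs()["position"]);delta(R,w((.048,.133,.30)))
E
```

```text
[0.40017981 0.04745192 0.38130594]
rot [ 0.    -0.    -0.004] cm [34.11  4.91  8.13] ang 0.2
```

Request:
{"fn": "move_arm", "kwargs": {
  "plan": "0 0 0 6 0.9 0 0; 0 0 0 12 1.7 0 0; 0 0 0 18 2.6 0 0; 0 0 0 24 3.5 0 0; 0 0 0 29 4.3 2 0"
}}

```text
t: 2.35
position: [0.5217, 0.3149, 0.3614]
ee_rot: [2.507, 1.893, 0.003]
ft_force: [0.1, -1.0, -0.4]
finger_gap: 0.999
finger_force: 0.0
```

Request:
{"fn": "move_arm", "kwargs": {
  "plan": "0 0 0 5 0.6 4 0; 0 0 0 5 0.6 6 0; 0 0 0 5 0.6 6 0"
}}

```text
t: 2.72
position: [0.5395, 0.3589, 0.2988]
ee_rot: [-2.507, -1.893, 0.008]
ft_force: [-0.2, -0.2, 0.0]
finger_gap: 1.001
finger_force: 0.0
```

```bash
python3 - <<'E'
from h import *
o=robot.get_obs();p,d=viewer.camera("wrist");cv2.imwrite("pics/w1.png",p[:,:,::-1]);np.save("w1p.npy",p);np.save("w1.npy",d)
P=cloud("wrist",d,o);q=st(P);print(o["position"],st(o["position"]))
k=mask(p,(0,0,0),(180,255,70))&(d>0)&(q[...,1]>.095)&(q[...,1]<.17)&(q[...,2]>.1)&(q[...,2]<.19)&(abs(q[...,0])<.08)
Q=q[k];print(k.sum(),Q.mean(0),Q.min(0),Q.max(0));v,u=np.nonzero(k);print(u.min(),u.max(),v.min(),v.max())
c=cv2.fitLine(Q.astype(np.float32),cv2.DIST_L2,0,.01,.01).ravel();print(c)
E
```

```text
[0.53953376 0.35886377 0.29879052] [0.04754761 0.12956398 0.29879052]
1650 [0.04273177 0.11988347 0.13875355] [-0.0116814   0.09505922  0.10396884] [0.06236463 0.15742443 0.14742242]
257 335 154 223
[0.6458702  0.70093805 0.30255187 0.04273174 0.11988344 0.1387536 ]
```

View pics/w1.png

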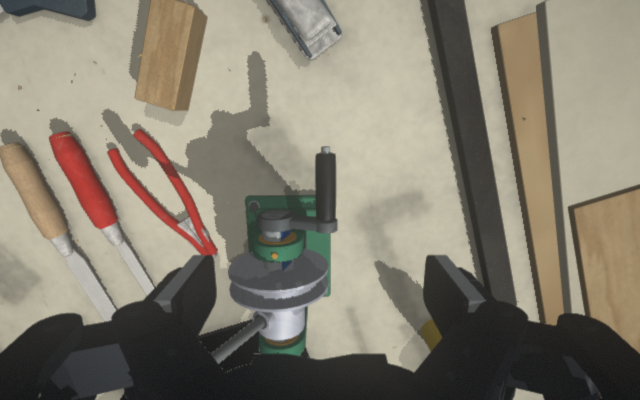

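The wrist view shows the handle at (325,187), parallel to the image columns, with the crank arm at (305,222). The jaw is aligned to the handle. I'll refine the handle and shaft positions from this view.

```bash
python3 - <<'E'
from h import *
o=robot.get_obs();p=np.load("w1p.npy");d=np.load("w1.npy");q=st(cloud("wrist",d,o))
k=(d>0)&(q[...,1]>.105)&(q[...,1]<.156)&(q[...,2]>.12)&(q[...,2]<.19)&(abs(q[...,0]-.047)<.025)
Q=q[k];print(k.sum(),np.percentile(Q,[2,50,98],axis=0))
for lo in(.108,.125,.14):
    T=Q[(Q[:,1]>lo)&(Q[:,1]<lo+.012)];print(lo,T[:,0].min(),T[:,0].max(),np.percentile(T[:,2],95))
# pulley rim / hub: x extents
h=(d>0)&(q[...,2]>.1)&(q[...,2]<.185)&(q[...,1]>.02)&(q[...,1]<.05)&(abs(q[...,0])<.08);T=q[h];print("pulley",np.percentile(T,[1,50,99],axis=0))
top=T[T[:,2]>T[:,2].max()-.003];print("pulley top",top.mean(0),T[:,2].max())
g=mask(p,(55,80,20),(95,255,255))&(d>0)&(q[...,2]<.02);T=q[g];print("base",T.min(0),T.max(0))
delta(grip_R((1,0,0),(0,0,-1)),w((.0475,.132,.13)),o)
E
```

```text
1154 [[0.04566754 0.10608885 0.14060867]
 [0.05373365 0.1315026  0.14613519]
 [0.06270081 0.15502938 0.14847038]]
0.108 0.04567029842255721 0.06289472610202432 0.1480642690400535
0.125 0.04493553004690703 0.06275244658772866 0.14805321741088334
0.14 0.04497282665855768 0.06262058245496507 0.1480921950998621
pulley [[-0.03913684  0.02220252  0.1030135 ]
 [ 0.01049224  0.04308923  0.15126184]
 [ 0.05495833  0.04770925  0.17189427]]
pulley top [0.00703986 0.0324284  0.17130983] 0.17316540825492283
base [-0.01972664 -0.05180222  0.01167052] [0.06141185 0.0866409  0.01696935]
rot [-0.001  0.001 -0.004] cm [ 0.28 -0.03 17.09] ang 0.2
```

```bash
sed -i 's/^O=np.array.*;YAW/O=np.array([.4640,.2455,0]);YAW/' h.py; python3 -c "
from h import *
delta(grip_R((1,0,0),(0,0,-1)),w((.0483,.132,.12)))"
```

```text
rot [-0.001  0.001 -0.004] cm [ 0.28  0.61 18.09] ang 0.2
```

Request:
{"fn": "move_arm", "kwargs": {
  "plan": "0 0 0 0.3 0.6 6 0; 0 0 0 0.3 0.6 11 0; 0 0 0 0.3 0.6 15 0; 0 0 0 0.3 0.6 17.9 0; 0 0 0 0.3 0.6 17.9 0.2"
}}

```text
t: 3.4
position: [0.5465, 0.3591, 0.1222]
ee_rot: [-2.508, -1.891, 0.003]
ft_force: [-0.3, -0.8, 0.4]
finger_gap: 0.814
finger_force: 0.0
```

Request:
{"fn": "move_arm", "kwargs": {
  "plan": "0 0 0 0 0 0 1; 0 0 0 0 0 0 1; 0 0 0 0 0 0 1; 0 0 0 0 0 0 1; 0 0 0 0 0 0 1"
}}

```text
t: 4.03
position: [0.5461, 0.3609, 0.1232]
ee_rot: [-2.505, -1.892, -0.0]
ft_force: [-5.3, 2.2, 2.6]
finger_gap: 0.195
finger_force: 58.5
```

Request:
{"fn": "move_arm", "kwargs": {
  "plan": "0 0 0 0 -0.41 -0.8 1; 0 0 0 0 -0.93 -1.5 1; 0 0 0 0 -1.57 -2.09 1; 0 0 0 0 -2.3 -2.56 1; 0 0 0 0 -3.1 -2.91 1"
}}

```text
t: 4.65
position: [0.5206, 0.3681, 0.155]
ee_rot: [2.505, 1.887, 0.012]
ft_force: [10.2, -6.9, 12.1]
finger_gap: 0.196
finger_force: 60.5
```

Request:
{"fn": "move_arm", "kwargs": {
  "plan": "0 0 0 0 -0.85 -0.69 1; 0 0 0 0 -1.72 -0.77 1; 0 0 0 0 -2.59 -0.69 1; 0 0 0 0 -3.43 -0.47 1; 0 0 0 0 -3.43 -0.47 1"
}}

```text
t: 5.28
position: [0.4831, 0.3783, 0.1573]
ee_rot: [-2.507, -1.893, -0.001]
ft_force: [-2.3, -1.4, 6.6]
finger_gap: 0.194
finger_force: 62.0
```

```bash
python3 - <<'E'
from h import *
o=robot.get_obs();print(st(o["position"]),o["ft_force"])
p,d=viewer.camera("wrist");cv2.imwrite("pics/w2.png",p[:,:,::-1]);np.save("w2p.npy",p);np.save("w2.npy",d)
for n in("scene","side"):
    p,d=viewer.camera(n);np.save(n+"2p.npy",p);np.save(n+"2.npy",d)
    if n=="scene":cv2.imwrite("pics/s2.png",cv2.resize(p[150:300,220:370],None,fx=4,fy=4,interpolation=cv2.INTER_CUBIC)[:,:,::-1])
a=cv2.imread("pics/w2.png")
E
```

```text
[-0.01760578  0.13303537  0.15728119] [-2.27892128 -1.44814925  6.62400204]
```

View pics/w2.png

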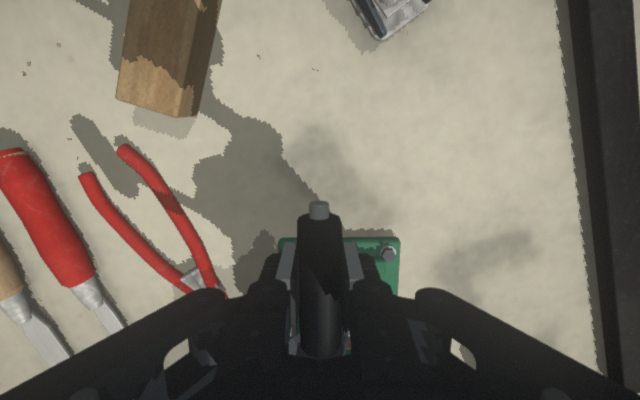

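View pics/s2.png

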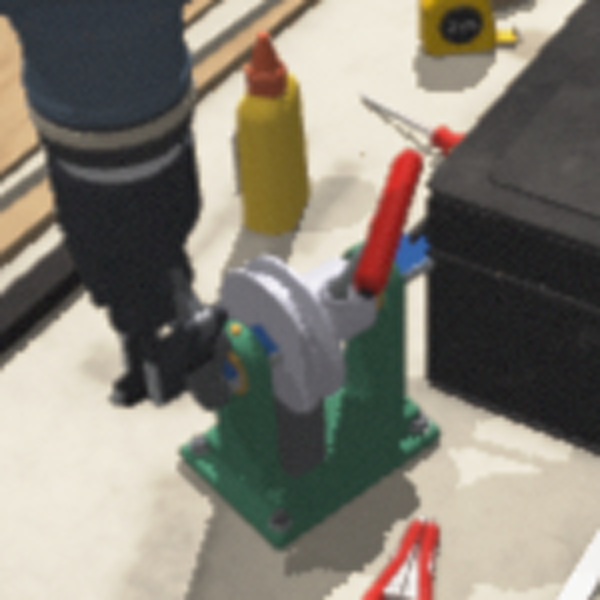

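The wrist view shows the handle end at (320,210) held in the pads. The scene crop shows the blue flat coming round, at (415,250). A circle through the three held points with a 50 mm radius puts the arm at -19.8°. The target is -30°.

Request:
{"fn": "move_arm", "kwargs": {
  "plan": "0 0 0 0 -0.42 0.19 1; 0 0 0 0 -0.8 0.39 1; 0 0 0 0 -0.8 0.39 1; 0 0 0 0 -0.8 0.39 1"
}}

```text
t: 5.92
position: [0.4753, 0.3805, 0.1535]
ee_rot: [-2.506, -1.892, -0.0]
ft_force: [-3.7, -0.8, 8.9]
finger_gap: 0.19
finger_force: 62.2
```

```bash
python3 - <<'E'
from h import *
o=robot.get_obs();t=st(o["position"]);print(t,o["ft_force"],np.degrees(np.arctan2(t[0]+.00065,t[2]-.1101)))
E
```

```text
[-0.02569176  0.13297878  0.15350775] [-3.67065491 -0.84795403  8.93139342] -29.98047547157006
```

Request:
{"fn": "move_arm", "kwargs": {
  "plan": "0 0 0 0 0 0 0.5; 0 0 0 0 0 0 0.2; 0 0 0 0 0 0 0; 0 0 0 0 0 -6 0; 0 0 0 0 0 -12 0"
}}

```text
t: 6.55
position: [0.476, 0.3798, 0.2731]
ee_rot: [-2.508, -1.892, 0.003]
ft_force: [1.8, 0.7, -0.5]
finger_gap: 1.002
finger_force: 0.0
```

Request:
{"fn": "move_arm", "kwargs": {
  "plan": "0 0 0 2 0 -5 0; 0 0 0 2 0 -5 0; 0 0 0 2 0 -5 0"
}}

```text
t: 6.92
position: [0.4818, 0.3993, 0.3214]
ee_rot: [-2.508, -1.892, 0.002]
ft_force: [0.1, -0.3, -0.6]
finger_gap: 1.001
finger_force: 0.0
```

```bash
python3 - <<'E'
from h import *
o=robot.get_obs();p,d=viewer.camera("wrist");cv2.imwrite("pics/w3.png",p[:,:,::-1]);q=st(cloud("wrist",d,o));np.save("w3p.npy",p);np.save("w3.npy",d)
print(st(o["position"]))
k=(d>0)&(q[...,1]>.105)&(q[...,1]<.156)&(q[...,2]>.13)&(q[...,2]<.19)&(abs(q[...,0]+.025)<.03)
Q=q[k]
for lo in(.108,.125,.14):
    T=Q[(Q[:,1]>lo)&(Q[:,1]<lo+.012)];print(lo,T[:,0].min(),T[:,0].max(),np.percentile(T[:,2],95))
p,d=viewer.camera("scene");cv2.imwrite("pics/s3.png",cv2.resize(p[150:300,220:370],None,fx=4,fy=4,interpolation=cv2.INTER_CUBIC)[:,:,::-1]);np.save("s3p.npy",p);np.save("s3.npy",d)
q=st(cloud("scene",d))
m=mask(p,(100,120,50),(125,255,255))&(d>0)&(q[...,2]>.1)&(q[...,2]<.16)&(abs(q[...,0])<.05)&(abs(q[...,1])<.12);
Q=q[m];print("blue",len(Q),Q.mean(0))
n=np.linalg.svd(Q-Q.mean(0))[2];print(n)
r=(mask(p,(0,150,60),(8,255,255))|mask(p,(172,150,60),(180,255,255)))&(d>0)&(q[...,2]>.18)&(q[...,2]<.28)&(abs(q[...,1])<.07)
T=q[r];c=cv2.fitLine(T.astype(np.float32),cv2.DIST_HUBER,0,.01,.01).ravel();s=(T-T.mean(0))@c[:3];print("red",len(T),T.mean(0)+c[:3]*(s.min()+s.max())/2,c[:3],s.min(),s.max())
E
```

```text
[-0.02449676  0.15291193  0.32138119]
0.108 -0.0331682869085097 -0.015900657846927437 0.17345662487368416
0.125 -0.03389514089174833 -0.015931028196728297 0.17358683710604383
0.14 -0.03378708150372912 -0.015963789746086948 0.17355586102991824
blue 75 [-0.00867596 -0.0367759   0.12596801]
[[-0.00456227  0.99992356 -0.01149155]
 [-0.95886781 -0.00763592 -0.28375027]
 [ 0.28381633 -0.00972433 -0.95882935]]
red 365 [1.35314906 0.00346564 0.22576707] [ 9.9997020e-01  3.1388487e-04 -7.7171824e-03] -0.989608874154966 1.909603217278686
```

View pics/w3.png

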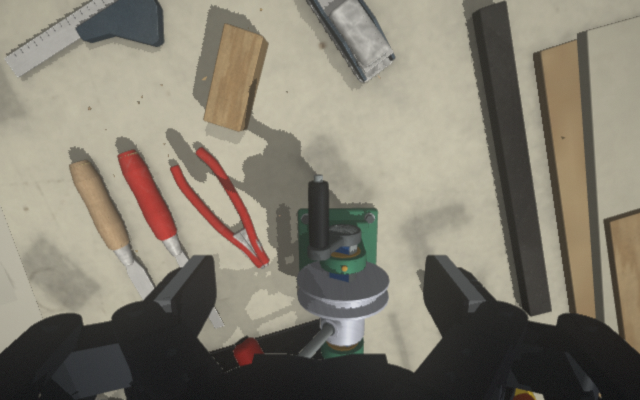

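View pics/s3.png

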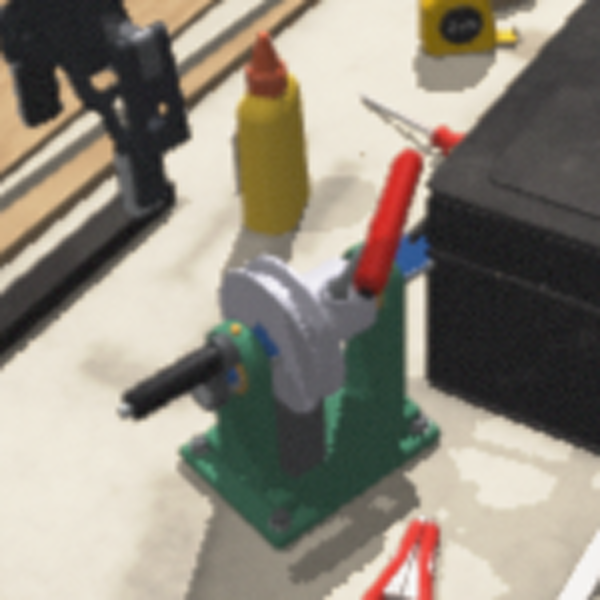

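The wrist view shows the handle at (318,215), now centred at x = -24.8 mm, z = 164 mm in the stand frame. That puts the arm at about -29.5°, so the flat faces the screw. The red crossbar end is at (248,350). The scene crop shows the crossbar from (410,160) to (368,285). Next I measure the crossbar.

```bash
cat > k.py <<'E'
from h import *
KZ=np.array([-.5,0,.866]);KX=np.array([.866,0,.5]);KY=np.array([0,1.,0])
def red(n,p,d,o=None):
    q=st(cloud(n,d,o));r=(mask(p,(0,150,60),(8,255,255))|mask(p,(172,150,60),(180,255,255)))&(d>0)&(q[...,2]>.18)&(q[...,2]<.29)&(abs(q[...,1])<.07)&(abs(q[...,0]+.065)<.07)
    T=q[r]-np.array([0,0,.12]);a,b,z=T@KX,T@KY,T@KZ
    L=cv2.minAreaRect((np.stack([a,b],1)*1000).astype(np.float32))
    c=cv2.fitLine(np.stack([a,b],1).astype(np.float32),cv2.DIST_HUBER,0,.01,.01).ravel()
    ang=np.arctan(c[0]/c[1]);print(n,len(T),"rect",L,"keyangle",.75+ang,"z",np.percentile(z,[5,50,95]))
def kgoal(key,back,dz=0.0): # grasp with jaw across bar; back = retreat along key axis of grasp point
    f=key-.75;y=np.cos(f)*KX-np.sin(f)*KY
    R=grip_R(y,-KZ); tcp=w(np.array([0,0,.12])+KZ*(.130-.019+back))
    return R,tcp
E
python3 - <<'E'
from k import *
red("scene",np.load("s3p.npy"),np.load("s3.npy"))
o=robot.get_obs();print(o["joints"])
for b in(.12,.06,0):
    R,t=kgoal(.12,b);print(b,t);delta(R,t,o)
E
```

```text
scene 241 rect ((-2.4139461517333984, -0.19915390014648438), (17.066011428833008, 90.149169921875), 38.16672897338867) keyangle 0.11406034 z [0.13346999 0.13821587 0.14046076]
[6.91804923e-01 4.18044145e-01 4.76267053e-01 1.63196110e+00
 8.03839957e-05 2.54077747e+00]
0.12 [0.3528091  0.27675435 0.320046  ]
rot [-0.509 -0.162 -0.619] cm [-15.27  -9.01   0.11] ang 46.8
0.06 [0.38168986 0.26863634 0.268086  ]
rot [-0.509 -0.162 -0.619] cm [-15.24  -6.     5.3 ] ang 46.8
0 [0.41057061 0.26051832 0.216126  ]
rot [-0.509 -0.162 -0.619] cm [-15.22  -3.    10.49] ang 46.8
```

Request:
{"fn": "move_arm", "kwargs": {
  "plan": "-0.1 -0.03 -0.12 -3 -1.8 0 0; -0.2 -0.06 -0.25 -6 -3.6 0 0; -0.3 -0.1 -0.37 -9 -5.4 0 0; -0.4 -0.13 -0.5 -12 -7.2 0 0; -0.509 -0.162 -0.619 -15.3 -9 0.1 0"
}}

```text
t: 7.65
position: [0.3524, 0.2755, 0.3201]
ee_rot: [1.499, 2.165, 0.234]
ft_force: [-0.6, 0.1, 1.2]
finger_gap: 1.0
finger_force: 0.0
```

```bash
python3 - <<'E'
from k import *
o=robot.get_obs();print(o["joints"],o["position"]);R,t=kgoal(.12,.12);delta(R,t)
E
```

```text
[ 0.99986244 -0.07318176 -0.24761934  1.22501585 -0.50208737  2.16663254] [0.35241225 0.27547015 0.32006512]
rot [0.005 0.001 0.003] cm [0.11 0.08 0.  ] ang 0.3
```

Request:
{"fn": "move_arm", "kwargs": {
  "plan": "0 0 -0.18 0 0 0 0; 0 0 -0.36 0 0 0 0; 0 0 -0.54 0 0 0 0; 0 0 -0.72 0 0 0 0; 0 0 -0.9 0 0 0 0"
}}

```text
t: 8.28
position: [0.3529, 0.276, 0.3199]
ee_rot: [0.403, 2.588, -0.083]
ft_force: [-0.5, 0.0, 0.3]
finger_gap: 0.999
finger_force: 0.0
```

Request:
{"fn": "move_arm", "kwargs": {
  "plan": "0 0 -0.18 0 0 0 0; 0 0 -0.36 0 0 0 0; 0 0 -0.54 0 0 0 0; 0 0 -0.72 0 0 0 0; 0 0 -0.9 0 0 0 0"
}}

```text
t: 8.9
position: [0.3529, 0.276, 0.3199]
ee_rot: [-0.779, 2.557, -0.387]
ft_force: [0.5, 1.1, -0.6]
finger_gap: 0.999
finger_force: 0.0
```

Request:
{"fn": "move_arm", "kwargs": {
  "plan": "0 0 -0.18 0 0 0 0; 0 0 -0.36 0 0 0 0; 0 0 -0.54 0 0 0 0; 0 0 -0.72 0 0 0 0; 0 0 -0.9 0 0 0 0"
}}

```text
t: 9.52
position: [0.3529, 0.276, 0.3199]
ee_rot: [-1.897, 2.055, -0.639]
ft_force: [0.6, -0.1, -0.5]
finger_gap: 1.0
finger_force: 0.0
```

Request:
{"fn": "move_arm", "kwargs": {
  "plan": "0 0 -0.16 0 0 0 0; 0 0 -0.32 0 0 0 0; 0 0 -0.44 0 0 0 0; 0 0 -0.44 0 0 0 0"
}}

```text
t: 10.02
position: [0.353, 0.2762, 0.3201]
ee_rot: [-2.362, 1.646, -0.73]
ft_force: [-0.2, 0.2, 0.5]
finger_gap: 0.998
finger_force: 0.0
```

```bash
cat >> k.py <<'E'
F=np.diag([-1.,-1,1])
E
python3 - <<'E'
from k import *
o=robot.get_obs();print(o["joints"],o["position"])
p,d=viewer.camera("wrist");cv2.imwrite("pics/w4.png",p[:,:,::-1]);red("wrist",p,d,o)
for b in(.05,0):
    R,t=kgoal(.12,b);delta(R@F,t,o)
E
```

```text
[ 0.99765053 -0.07014311 -0.24323963  1.22796939 -0.49890694 -0.97015274] [0.35296547 0.27618306 0.32014564]
wrist 2597 rect ((2.584674835205078, -3.646556854248047), (16.07583236694336, 91.70117950439453), 36.43574523925781) keyangle 0.12439418 z [0.13565304 0.13904039 0.14061541]
rot [-0.001 -0.    -0.003] cm [-0.06  0.    6.99] ang 0.2
rot [-0.001 -0.    -0.003] cm [-6.000e-02  1.000e-02  1.199e+01] ang 0.2
```

View pics/w4.png

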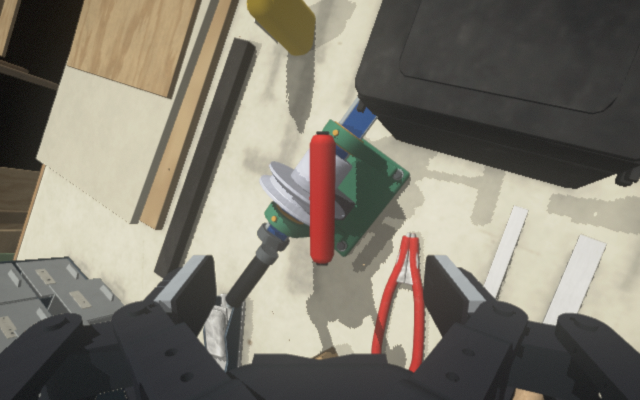

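The wrist view shows the crossbar vertical at column 322, rows 132–265, centred between the jaws. The key angle reads 0.12 rad. I'll descend along the key and grip.

Request:
{"fn": "move_arm", "kwargs": {
  "plan": "0 0 0 0.2 0 4 0; 0 0 0 0.2 0 7.5 0; 0 0 0 0.2 0 10 0; 0 0 0 0.2 0 12 0; 0 0 0 0.2 0 12 0.3"
}}

```text
t: 10.7
position: [0.4115, 0.2579, 0.2165]
ee_rot: [-2.362, 1.649, -0.73]
ft_force: [0.1, 1.0, 0.2]
finger_gap: 0.814
finger_force: 0.0
```

Request:
{"fn": "move_arm", "kwargs": {
  "plan": "0 0 0 0 0 0 1; 0 0 0 0 0 0 1; 0 0 0 0 0 0 1; 0 0 0 0 0 0 1; 0 0 0 0 0 0 1"
}}

```text
t: 11.32
position: [0.4092, 0.2583, 0.2172]
ee_rot: [-2.367, 1.644, -0.726]
ft_force: [-19.9, -1.4, 7.8]
finger_gap: 0.2
finger_force: 58.8
```

Request:
{"fn": "move_arm", "kwargs": {
  "plan": "0 0 0 -0.05 0.15 -0.2 1; 0 0 0.12 -0.05 0.15 -0.2 1; 0 0 0.25 -0.05 0.15 -0.2 1; 0 0 0.38 -0.05 0.15 -0.2 1; 0 0 0.38 -0.05 0.15 -0.2 1"
}}

```text
t: 11.95
position: [0.4091, 0.2583, 0.2174]
ee_rot: [-1.957, 2.012, -0.652]
ft_force: [9.2, -2.5, -16.0]
finger_gap: 0.202
finger_force: 63.0
```

```bash
python3 - <<'E'
from k import *
o=robot.get_obs();R=Ro.from_rotvec(o["ee_rot"]).as_matrix();print("F tool",R.T@o["ft_force"],"M",R.T@o["torque"])
for k in(.12,.5):
    G,t=kgoal(k,0);delta(G@F,t,o)
p,d=viewer.camera("scene");red("scene",p,d)
E
```

```text
F tool [-0.08044284 -0.25852727 18.64198505] M [-0.50359172 -0.13172026  0.180578  ]
rot [-0.    -0.001 -0.384] cm [-0.25 -0.07  0.16] ang 22.0
rot [-0.    -0.001 -0.004] cm [-0.25 -0.07  0.16] ang 0.2
scene 188 rect ((-6.0420026779174805, 9.454322814941406), (16.286272048950195, 68.49369812011719), 16.1949520111084) keyangle 0.47215512 z [0.134004   0.13826087 0.14169336]
```

Request:
{"fn": "move_arm", "kwargs": {
  "plan": "0 0 0.13 0 0 0.2 1; 0 0 0.26 0 0 0.2 1; 0 0 0.39 0 0 0.2 1; 0 0 0.52 0 0 0.2 1; 0 0 0.52 0 0 0.2 1"
}}

```text
t: 12.62
position: [0.4095, 0.2583, 0.2175]
ee_rot: [-1.334, 2.374, -0.516]
ft_force: [-8.4, -5.2, 6.3]
finger_gap: 0.197
finger_force: 67.2
```

Request:
{"fn": "move_arm", "kwargs": {
  "plan": "0 0 0.13 0 0 0 1; 0 0 0.26 0 0 0 1; 0 0 0.36 0 0 0 1; 0 0 0.43 0 0 0 1; 0 0 0.43 0 0 0 1"
}}

```text
t: 13.25
position: [0.41, 0.2584, 0.2177]
ee_rot: [-0.785, 2.554, -0.388]
ft_force: [-4.8, -4.7, 5.2]
finger_gap: 0.197
finger_force: 83.2
```

```bash
python3 - <<'E'
from k import *
o=robot.get_obs();R=Ro.from_rotvec(o["ee_rot"]).as_matrix();print("F tool",R.T@o["ft_force"],"M",R.T@o["torque"])
G,t=kgoal(1.4,0);delta(G@F,t,o)
p,d=viewer.camera("scene");red("scene",p,d)
E
```

```text
F tool [ 4.57274693 -3.54734288 -6.19895218] M [ 0.21000186  1.04788857 -1.34006723]
rot [-0.001  0.003 -0.051] cm [-0.12  0.2   0.14] ang 2.9
scene 151 rect ((-3.4983482360839844, -2.331226348876953), (95.71807861328125, 17.208757400512695), 53.7152214050293) keyangle 1.3948654 z [0.13245001 0.1375905  0.14062816]
```

The key is at its stop: 1.39 rad, with 1.3 N m of reaction. I'll ease off, open the jaws and back away along the key.

Request:
{"fn": "move_arm", "kwargs": {
  "plan": "0 0 -0.05 0 0 0 1; 0 0 -0.05 0 0 0 0.6; 0 0 -0.05 0 0 0 0.2; 0 0 -0.05 0 0 0 0; 0 0 -0.05 0 0 0 0"
}}

```text
t: 13.92
position: [0.4106, 0.2592, 0.2173]
ee_rot: [-0.848, 2.539, -0.401]
ft_force: [1.2, -0.0, 0.3]
finger_gap: 0.992
finger_force: 0.0
```

Request:
{"fn": "move_arm", "kwargs": {
  "plan": "0 0 -0.05 0 0 -3 0; 0 0 -0.05 0 0 -7 0; 0 0 -0.05 0 0 -11 0; 0 0 -0.05 0 0 -13 0; 0 0 -0.05 0 0 -13 0"
}}

```text
t: 14.55
position: [0.3477, 0.2773, 0.3308]
ee_rot: [-0.914, 2.52, -0.414]
ft_force: [0.5, 0.4, -0.5]
finger_gap: 0.998
finger_force: 0.0
```

```bash
python3 - <<'E'
from k import *
o=robot.get_obs();p,d=viewer.camera("wrist");red("wrist",p,d,o);print(o["ft_force"])
q=st(cloud("wrist",d,o));k=(d>0)&(q[...,1]>.108)&(q[...,1]<.156)&(q[...,2]>.14)&(q[...,2]<.19)&(abs(q[...,0]+.025)<.04);Q=q[k]
print(len(Q), Q.min(0) if len(Q) else 0,Q.max(0) if len(Q) else 0)
cv2.imwrite("pics/w5.png",p[:,:,::-1])
p,d=viewer.camera("scene");red("scene",p,d)
a=np.load("s3p.npy")[150:300,220:370];b=p[150:300,220:370]
cv2.imwrite("pics/s5.png",cv2.resize(np.hstack([a,b]),None,fx=2.6,fy=2.6,interpolation=cv2.INTER_CUBIC)[:,:,::-1])
E
```

```text
wrist 2295 rect ((1.314931869506836, -4.576877593994141), (92.44126892089844, 15.781982421875), 53.83202362060547) keyangle 1.3920834 z [0.13526231 0.1391458  0.14072104]
[ 0.49679316  0.35389148 -0.53250501]
729 [-0.03498457  0.10801843  0.15742144] [-0.01714455  0.15599747  0.1742459 ]
scene 304 rect ((-3.8602066040039062, -2.8098678588867188), (96.1530990600586, 17.86347198486328), 55.20063400268555) keyangle 1.3803961 z [0.12857466 0.13725688 0.1404147 ]
```

View pics/s5.png

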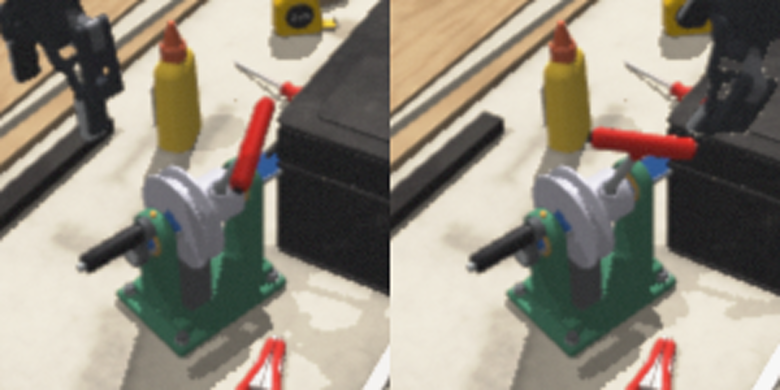

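The pair of crops shows the crossbar turned from (255,145) to lie across at (645,143). The crank is unchanged and the bystanders are in place. The handle is centred at x = -26 mm, so the arm is at about -31°, and the key reads 1.39 rad. The gripper is clear, so I'm handing in.

```bash
python3 -c "
from bench import workorder
print(workorder.close_job())"
```

```text
the job is handed in; nothing more can be done
None
```

I turned the shaft so its flat faces the setscrew (about 1° off by camera), tightened the hex key to its stop (1.39 rad), let go of everything and handed in the job; the bystanders in view looked unmoved, and no verdict came back.

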